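# Open the combination padlock of the etch chest and hold it out

### The job

The etch chest is locked with the combination padlock lying on its lid, and only the last number is still off: turn the dial (clockwise is the short way), feeling for the clicks, until its white line stands in the notch at the index pip, then pull the shackle fully open. Take the open lock off the chest's eye and hold it up level, dial uppermost, well clear of the lid (15 cm or so), for the printer to take: finish while still holding it there, steady in the fingers. Leave everything else on the chest and the bench where it is.

Things in the scene. Friction and masses are not known exactly. Their poses are not given: they have to be found in the camera images.
- chest: Fixed grey sheet-steel chest, 280 (x) x 360 (y) x 110 mm high. Origin: centre of its underside; -x is its front (to the robot). In the middle of its lid a bare metal lock pocket: a 2 mm plate, top 112 mm above the bench, on which the padlock lies; edges 6 mm high along both sides of the lock's body and behind it, 1.5 mm clear, keep the body from turning with the dial.
- eye (a point): Centre of the 13 x 13 mm hole in the chest's eye: an upright steel tab, 4 mm thick along x, 2 mm in front of the lock's body. The lock's left (+y) shackle leg passes through it. The hole is 14 mm, the tab's top 28.5 mm above the pocket's plate; the tab reaches from 25 mm right to 13.5 mm left of this point.
- lock: Loose padlock, about 0.45 kg in all, lying flat in the pocket, dial up, shackle to the chest's front. Steel body 60 (x) x 58 (y) x 28 mm thick. Origin: centre of the body's underside; z up through the dial, -x the way the shackle comes out, y to the left. A small raised index pip sits on the top face at its -x edge.
- lock_grip (a point): Middle of the lock's body, 18 mm above its underside: a good height at which to hold the body by its sides (58 mm apart along its y), above the pocket's 6 mm edges.
- dial_knob (a point): On the dial's axis (the lock's z, middle of the body), at half height of its black fluted knob: 32 mm across, 16 mm high, from 32 to 48 mm above the lock's underside. The flat skirt around the knob's foot is 46 mm across, its top 32 mm above the lock's underside. Turns with the dial.
- dial (a joint): Dial angle, rad, growing anticlockwise seen from above. It turns all round and clicks into 16 notches, one every 0.393 rad; about 0.1 N m leaves a notch. At 0 the white line points along the lock's -x to the index pip: only there (within 0.12) is the shackle free. It starts 2 to 5 notches anticlockwise of 0 (positive; rarely poised between two).
- shackle_legs (a point): Midway between the shackle's straight legs, 60 mm in front (-x) of the lock's middle while shut, 14 mm above its underside; moves with the shackle. U of 9 mm round bar: legs 34 mm apart along y (43 mm over all), straight for 40 mm from the body's front face (30 mm from its middle), then a half-round bow ending 91.5 mm from the lock's middle.
- shackle (a joint): Travel of the shackle out of the body along the lock's -x, m: 0 in, 0.022 fully out. Slides at about 3 N and stays where left; locked, it gives 0.0015. As it is drawn, the body follows 2 mm and bears on the eye. Fully out, the left leg's end is 15 mm from the body, past the 4 mm eye: the lock then lifts straight up off it.
- ink_tin: Closed flat steel ink tin, 72 mm across, 48 mm high, standing on the chest's lid; stays where it is.
- ink_knife: Ink knife (spatula), 200 mm long, wooden handle, lying on the lid to one side of the lock; stays where it is.
- weight: Brass paper weight with a small knob, 54 mm across, 58 mm high, standing on the lid; stays where it is.
- gum_bowl: White ceramic bowl, 124 mm across, 55 mm high, standing on the bench beside the chest; stays where it is.
- mug: Blue glazed mug, 80 mm across, 90 mm high, on the bench beside the chest; stays where it is.
- solvent_bottle: Brown glass bottle, 72 mm across, 170 mm high, on the bench beside the chest; stays where it is.
- brayer: Ink roller (brayer), 165 mm long, lying on the bench to the left of the chest; origin under the rubber roller; stays where it is.

How it is judged:
By the outcome, as a careful person would: the job done as asked, in the order asked, and still so for the second after the job is handed in, while the arm keeps its last pose, push and grip.
It also fails if it takes over 64 s, if anything falls off the work surface, if the arm or the gripper's body presses on something with over 40 N, if the wrist force passes 120 N, or if a joint passes its speed limit or range.

### The arm

A 6-joint arm with a two-finger parallel gripper is mounted at the origin on the work surface. World frame = base frame: x ahead of the robot, y to its left, z up, the work surface at z = 0. Lengths are in m, angles in degrees, forces in N, time in s.
With the tool pointing down it reaches from about 0.25 to 0.725 m from the base axis. Payload 9.7 kg.
Tool frame: the origin (TCP) lies at the very end of the fingers, on their centre line; the grasp point (between the pads) lies 19 mm behind it; y points along the fingers, x is the direction in which the jaws open and shut, and the axes are right-handed (so a half turn about y gives the same grasp; the last joint's range is limited). The gripper opens to 85 mm and grips with 20 to 120 N. Pads are 22 mm wide; open, the fingers measure 114 mm over their backs; the gripper's body (76 mm by 85 mm) begins 54 mm behind the grasp point. The pads swing forward as they close: fully open they stand 13 mm farther back than shut.
Start: joints at [66.463, 4.979, 10.078, 95.1, 0, 90], TCP at [0.22, 0.504, 0.231] pointing down, gripper open.
Joint ranges: [-179.16, 179.16], [-48.56, 103.87], [-65.8, 70.77], [-126.05, 130.52], [-82.76, 87.17], [-180, 180]. Speed limits (degrees/s): [127.2, 127.2, 147.25, 180, 180, 180].

### API

Orientations are given as [roll, pitch, yaw] about the fixed x, y, z axes, in that order (R = Rz(yaw) Ry(pitch) Rx(roll)).
In Python, from workcell import bot gives the robot as it stands.
- The arm moves only by the shell command python3 -m jog 'ROWS' [FORCE]. ROWS is JSON, a list of rows, each a list of 7 numbers: the closure, from 0 (fully open) to 1 (shut), then the shift along the world's x, y, z in units of 25 mm (1.0 is 25 mm), then the turn, a rotation vector about the world's x, y, z in units of 5 degrees (1.0 is 5 degrees). A call has 1 to 5 rows; each row is the pose to reach, as a shift and turn from the pose commanded when the call began; what a row does not reach only later rows make up. A row lasts 1/10 s, in which the tool goes at most 50 mm and 8.59 degrees, less where a joint would pass 70% of its speed; a pose out of reach is approached as far as the arm can. A call with a gripper value outside its range is refused whole. The fingers move at their own pace and stop on an object; FORCE is the grip in N (left out, the last holds). Time passes only in rows, so rows that repeat a pose let the fingers close. It gives the time, the measured TCP pose, the force and the opening at its end, in the units of the state.
- bot.get_obs(): the state, without advancing time (a new reading comes with each control period).
- bot.camera(name): name is "side" or "top" or "wrist"; returns (picture, depth): 480x640x3 uint8, red, green, blue; 480x640 float32, m along the optical axis (not along the pixel's ray), 0 where there is no reading.
- bot.camera_model(name): a dict with "fx", "fy", "cx", "cy" (pixels), "k1" (the pictures are not rectified: a ray, as slopes to the right and down, at radius r is drawn at 1 + k1 r^2 times it, then the intrinsics apply), "rvec" (rotation vector, rad) and "tvec" (3), from world to camera coordinates, as OpenCV has them; the wrist camera has in their place "tool_from_camera" (4x4, takes a point from camera to tool coordinates, whose origin is the TCP and whose axes are the tool frame's). Camera axes: x right, y down, z forward; pixel columns grow to the right and rows downward; lengths in m; the calibration is good to about 2 mm. A picture is of the moment at which its call begins: read the wrist's pose just before it. camera_model takes no time and is no camera call.
- bot.job_done(): hands the job in, once; it reports no verdict.
Trained networks look in the newest picture that a camera, given by its name, has taken for a name from the list of things; names that differ only in an ending like _2 or _b are one class to them, and where a whole thing is asked for, a point or a joint stands for the part that bears it (a point fixed in the world has none). Each returns a list of dicts, best first, with "conf" (0 to 1); they miss things now and then, are a little off and sometimes report something else, mostly with a low value. They report only what shows in the picture. A call takes as long as a camera call.
- bot.regions_of(camera, label): "pixels" (480x640 bool, what is visible of it) and "point" ([row, column] in pixels, amid what is visible of it).
The state is a dict: "time": time; "q": joint angles; "qd": joint speeds; "joint_efforts": joint torques, N m; "ee_pos": TCP position; "tcp_rot": TCP orientation; "wrist_force": force on the tool from outside, world axes, zero at the start; "torque": the same for the moment, N m; "opening": finger opening in m.
Only numpy, scipy, OpenCV 4.12 (cv2) and the standard library are available. Lean on these libraries where they do the work, as an engineer would, in place of code of your own. Each camera call takes 0.05 s, during which the arm holds its last target. There are 200 camera calls.

## Working session

There is one attempt and no reset: what is moved stays moved. The work goes in short steps, Python scripts to look and compute and a shell command to move; the robot and the scene stay as the last step left them, time stands still between calls to the robot, and variables do not carry over. Pictures are saved under pics/ and viewed, about 8 in all and at most 12, crops included, and the job is handed in when it is done.

```bash
mkdir -p pics; ls
cat > h.py <<'E'
import numpy as np, cv2
from scipy.spatial.transform import Rotation as R
from workcell import bot
def look(n):
    o=bot.get_obs(); p,d=bot.camera(n); return o,p,d
def w2(n,o,d,uv):
    """pixels (N,2 col,row) -> world using depth"""
    m=bot.camera_model(n); uv=np.atleast_2d(uv).astype(float)
    K=np.array([[m['fx'],0,m['cx']],[0,m['fy'],m['cy']],[0,0,1]])
    n2=cv2.undistortPoints(uv.reshape(-1,1,2),K,np.array([m['k1'],0,0,0,0.])).reshape(-1,2)
    z=d[uv[:,1].astype(int),uv[:,0].astype(int)]
    c=np.c_[n2*z[:,None],z]
    if 'rvec' in m:
        Rm=R.from_rotvec(np.ravel(m['rvec'])).as_matrix(); return (c-np.ravel(m['tvec']))@Rm
    T=np.array(m['tool_from_camera']); t=c@T[:3,:3].T+T[:3,3]
    return t@R.from_euler('xyz',o['tcp_rot'],degrees=True).as_matrix().T+o['ee_pos']
def save(p,f): cv2.imwrite('pics/'+f,cv2.cvtColor(p,cv2.COLOR_RGB2BGR))
E
python3 - <<'E'
from h import *
print({k:v for k,v in bot.get_obs().items()})
for c in ['top','side']:
    o,p,d=look(c); save(p,c+'0.png')
    for l in ['lock','dial_knob','shackle','ink_tin','weight','ink_knife','solvent_bottle','mug']:
        r=bot.regions_of(c,l)
        if r:
            r=r[0]; v,u=np.nonzero(r['pixels']); P=w2(c,o,d,np.c_[u,v]); ok=d[v,u]>0
            print(c,l,round(r['conf'],2),r['point'],np.median(P[ok],0).round(4),np.percentile(P[ok],2,0).round(3),np.percentile(P[ok],98,0).round(3))
E
```

```text
pics
{'time': 0.0, 'q': array([6.64611889e+01, 5.01213610e+00, 1.00348267e+01, 9.51016934e+01,
       1.26818062e-03, 8.99992137e+01]), 'qd': array([-0.02240237,  0.01274212,  0.0226801 , -0.01663826, -0.04222465,
       -0.03384274]), 'joint_efforts': array([-1.27082694e-03, -5.20381987e+01,  4.64811015e+01,  1.62423350e-02,
       -1.46847492e-04,  2.85607250e-06]), 'ee_pos': array([0.21955122, 0.50401514, 0.23057649]), 'tcp_rot': array([-8.99987307e+01,  7.90028005e-02,  6.64619752e+01]), 'wrist_force': array([-0.75876873, -0.63382053, -0.07192279]), 'torque': array([-0.02832043,  0.01239265, -0.07469375]), 'opening': 0.08552184704442982}
top lock 0.69 [214.8, 315.6] [0.5593 0.0913 0.14  ] [0.488 0.061 0.116] [0.601 0.124 0.163]
top dial_knob 0.65 [206.7, 311.9] [0.5694 0.0954 0.1548] [0.551 0.076 0.139] [0.592 0.116 0.164]
top shackle 0.57 [235.6, 325.5] [0.5089 0.0726 0.1291] [0.484 0.059 0.122] [0.544 0.103 0.135]
top ink_tin 0.87 [187.3, 253.6] [0.6092 0.236  0.1566] [0.579 0.204 0.129] [0.642 0.269 0.163]
top weight 0.57 [160.1, 325.7] [0.6819 0.0646 0.1476] [0.662 0.04  0.10
[... 418 characters left out ...]
16 ]
side dial_knob 0.86 [204.2, 337.5] [0.5684 0.0863 0.1523] [0.552 0.074 0.142] [0.589 0.107 0.161]
side shackle 0.69 [226.7, 313.8] [0.5127 0.0784 0.1266] [0.484 0.057 0.11 ] [0.544 0.131 0.131]
side ink_tin 0.75 [229.1, 310.3] [0.5113 0.0683 0.1279] [0.484 0.057 0.122] [0.544 0.103 0.131]
side weight 0.86 [211.1, 398.7] [0.6801 0.0491 0.1419] [0.661 0.037 0.112] [0.708 0.074 0.167]
side ink_knife 0.64 [249.3, 395.4] [ 0.634  -0.054   0.1131] [ 0.512 -0.078  0.111] [ 0.703 -0.005  0.129]
side solvent_bottle 0.66 [315.2, 434.4] [ 0.6342 -0.2017  0.0897] [ 0.612 -0.216  0.006] [ 0.671 -0.169  0.169]
side mug 0.74 [185.3, 277.7] [0.509  0.3784 0.0782] [0.467 0.328 0.014] [0.569 0.569 0.091]
```

```bash
python3 -m jog '[[0,1.2,-1.4,0.4,0,0,0],[0,2.4,-2.8,0.8,0,0,0],[0,3.6,-4.2,1.2,0,0,0],[0,4.8,-5.6,1.6,0,0,0],[0,6,-7,2,0,0,0]]'; python3 -m jog '[[0,1.2,-1.4,0,0,0,0],[0,2.4,-2.8,0,0,0,0],[0,3.6,-4.2,0,0,0,0],[0,4.8,-5.6,0,0,0,0],[0,6,-7,0,0,0,0]]';python3 -m jog '[[0,1,-1.2,0,0,0,0],[0,2,-2.4,0,0,0,0],[0,2,-2.4,0,0,0,0],[0,2,-2.4,0,0,0,0]]'
python3 - <<'E'
from h import *
c='wrist'
o,p,d=look(c); save(p,'w0.png'); print(o['q'].round(1),o['ee_pos'],o['tcp_rot'])
for l in ['lock','dial_knob','shackle']:
    for r in bot.regions_of(c,l)[:1]:
        v,u=np.nonzero(r['pixels']); P=w2(c,o,d,np.c_[u,v]); P=P[d[v,u]>0]
        print(c,l,round(r['conf'],2),r['point'],np.median(P,0).round(4),np.percentile(P,2,0).round(3),np.percentile(P,98,0).round(3))
        if l=='dial_knob':
            T=P[P[:,2]>np.percentile(P[:,2],90)-.004]; print('knobtop',cv2.minEnclosingCircle(T[:,:2].astype(np.float32)),T[:,2].mean())
        if l=='lock':
            T=P[(abs(P[:,2]-.14)<.003)]; print(cv2.minAreaRect(T[:,:2].astype(np.float32)))
E
```

```text
time: 1.4
ee_pos: [0.3705, 0.3277, 0.2819]
tcp_rot: [-90.0, -0.0, 66.5]
wrist_force: [1.3, 0.5, 1.0]
opening: 0.0852
time: 1.9
ee_pos: [0.5206, 0.1525, 0.2815]
tcp_rot: [-90.0, -0.0, 66.5]
wrist_force: [0.7, 0.9, 1.0]
opening: 0.0853
time: 2.3
ee_pos: [0.5699, 0.0935, 0.2808]
tcp_rot: [-90.0, 0.0, 66.4]
wrist_force: [0.1, 0.1, 0.2]
opening: 0.0855
[  9.3  10.5  21.7 101.3   0.   33. ] [0.5698952  0.09352279 0.28082641] [-8.99517053e+01  2.16990075e-02  6.63618482e+01]
wrist lock 0.67 [208.3, 312.7] [0.5559 0.0952 0.1397] [0.486 0.063 0.126] [0.598 0.127 0.16 ]
((0.5689266920089722, 0.09708306193351746), (0.06129826605319977, 0.05716397240757942), 15.480247497558594)
wrist dial_knob 0.62 [222.7, 320.5] [0.5664 0.0987 0.1583] [0.55  0.078 0.142] [0.588 0.117 0.161]
knobtop ((0.5702899694442749, 0.09746313095092773), 0.017021063715219498) 0.1591929793586582
wrist shackle 0.97 [168.1, 260.0] [0.5065 0.0741 0.1292] [0.484 0.06  0.126] [0.542 0.106 0.131]
```

View pics/w0.png

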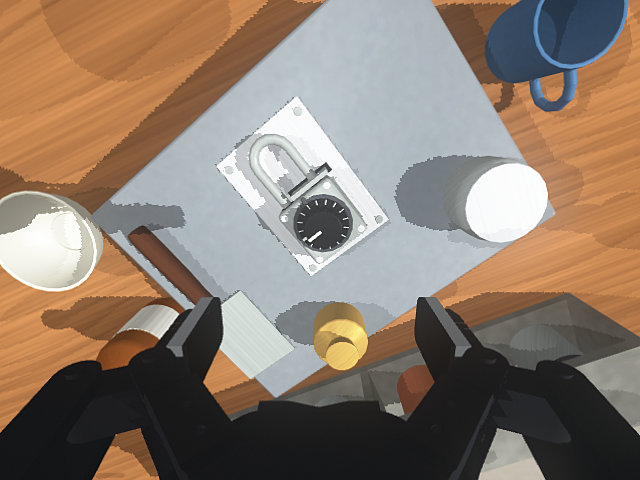

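View pics/top0.png

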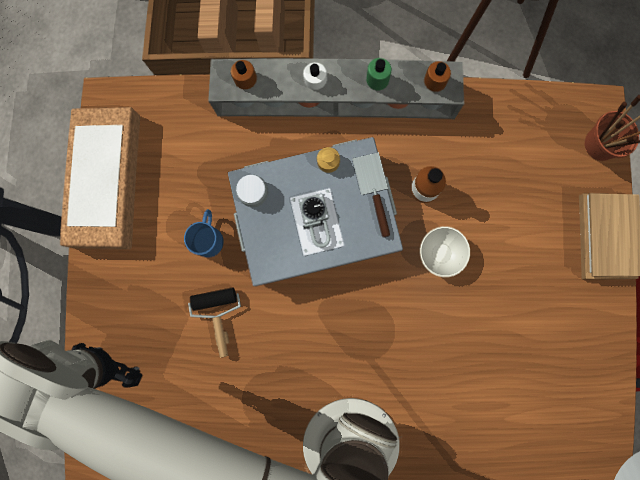

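```bash
cat >> h.py <<'E'
def ortho(n,o,p,cx,cy,yaw,z,half=.03,N=600):
    """rectified plan view at height z; lock -x drawn upward, lock y drawn left"""
    m=bot.camera_model(n); s=np.linspace(-half,half,N); V,U=np.meshgrid(s,s,indexing='ij') # V down=+x lock, U right=-y lock
    c,si=np.cos(np.radians(yaw)),np.sin(np.radians(yaw)); a=V; b=-U
    W=np.stack([cx+c*a-si*b,cy+si*a+c*b,np.full_like(a,z)],-1).reshape(-1,3)
    if 'rvec' in m: C=W@R.from_rotvec(np.ravel(m['rvec'])).as_matrix().T+np.ravel(m['tvec'])
    else:
        t=(W-o['ee_pos'])@R.from_euler('xyz',o['tcp_rot'],degrees=True).as_matrix()
        T=np.array(m['tool_from_camera']); C=(t-T[:3,3])@T[:3,:3]
    x,y=C[:,0]/C[:,2],C[:,1]/C[:,2]; k=1+m['k1']*(x*x+y*y)
    f=lambda q:q.reshape(N,N).astype(np.float32)
    return cv2.remap(p,f(m['fx']*x*k+m['cx']),f(m['fy']*y*k+m['cy']),cv2.INTER_CUBIC)
E
python3 - <<'E'
from h import *
o,p,d=look('wrist'); im=ortho('wrist',o,p,.5695,.097,15.5,.150,half=.05); save(im,'dial0.png')
E
```

```text
(no output)
```

View pics/dial0.png

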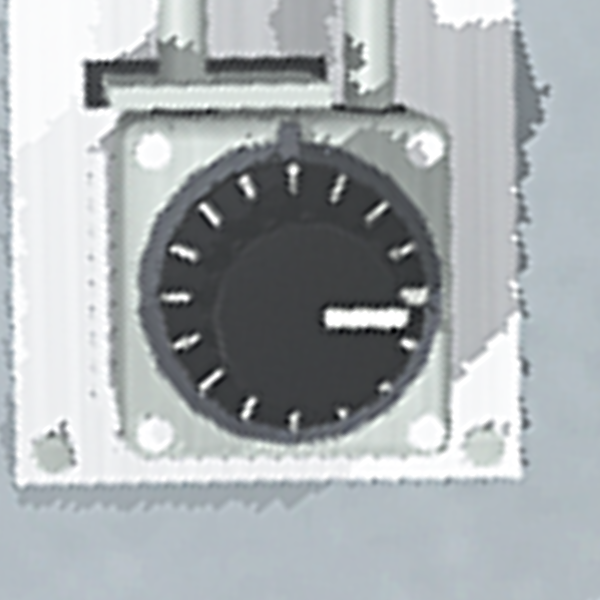

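```bash
sed -i 's/b=-U/b=U/' h.py
python3 -m jog '[[0,0,0.08,-0.4,0,0,1.7],[0,0,0.15,-0.8,0,0,3.4],[0,0,0.15,-1.2,0,0,5.1],[0,0,0.15,-1.6,0,0,6.8],[0,0,0.15,-2,0,0,8.5]]'
python3 -m jog '[[0,0,0,-0.2,0,0,1.7],[0,0,0,-0.4,0,0,3.4],[0,0,0,-0.6,0,0,5.1],[0,0,0,-0.8,0,0,6.8],[0,0,0,-1,0,0,8.5]]'
python3 -m jog '[[0,0,0,-0.2,0,0,1.7],[0,0,0,-0.4,0,0,3.4],[0,0,0,-0.6,0,0,5.1],[0,0,0,-0.8,0,0,6.8],[0,0,0,-1,0,0,8.8]]'
python3 -m jog '[[0,0,0,-0.4,0,0,0],[0,0,0,-0.8,0,0,0],[0,0,0,-1.1,0,0,0],[0,0,0,-1.35,0,0,0],[0,0,0,-1.35,0,0,0]]'
```

```text
time: 3.05
ee_pos: [0.5692, 0.0988, 0.2312]
tcp_rot: [-90.0, 0.0, 109.4]
wrist_force: [0.7, -0.1, -0.1]
opening: 0.0854
time: 3.55
ee_pos: [0.5693, 0.0988, 0.2064]
tcp_rot: [-90.0, 0.0, 151.9]
wrist_force: [-0.5, 1.0, 1.2]
opening: 0.0851
time: 4.05
ee_pos: [0.5693, 0.0988, 0.1814]
tcp_rot: [-90.0, 0.0, -165.5]
wrist_force: [-0.4, 0.8, -0.9]
opening: 0.0854
time: 4.55
ee_pos: [0.5692, 0.0979, 0.1464]
tcp_rot: [-90.0, -0.1, -166.0]
wrist_force: [-0.2, -0.3, -0.1]
opening: 0.0855
```

```bash
python3 -m jog '[[1,0,0,0,0,0,0],[1,0,0,0,0,0,0],[1,0,0,0,0,0,0],[1,0,0,0,0,0,0],[1,0,0,0,0,0,0]]' 30
python3 -m jog '[[1,0,0,0,0,0,0],[1,0,0,0,0,0,0],[1,0,0,0,0,0,0],[1,0,0,0,0,0,0],[1,0,0,0,0,0,0]]' 30; python3 -c "
from workcell import bot; print(bot.get_obs())"
```

```text
time: 5.05
ee_pos: [0.5699, 0.098, 0.148]
tcp_rot: [-90.0, 0.1, -166.0]
wrist_force: [1.6, 0.3, 2.8]
opening: 0.0309
time: 5.55
ee_pos: [0.5699, 0.098, 0.148]
tcp_rot: [-90.0, 0.1, -165.9]
wrist_force: [1.1, -0.3, 5.3]
opening: 0.0305
{'time': 5.55, 'q': array([ 9.75917776e+00,  7.90940860e+00,  4.06079355e+00,  8.60937722e+01,
       -2.11653143e-03, -9.42968774e+01]), 'qd': array([ 0.06527629,  0.01331518,  0.03800963, -0.06967989, -0.03293497,
        0.00173552]), 'joint_efforts': array([ 5.49637608e-02, -5.27665401e+01,  4.38114345e+01,  4.57575303e-01,
        3.70679679e-02,  1.71817141e-03]), 'ee_pos': array([0.5699268 , 0.09801464, 0.14800023]), 'tcp_rot': array([-8.99935728e+01,  5.72922210e-02, -1.65943943e+02]), 'wrist_force': array([ 1.11788497, -0.30069234,  5.33507116]), 'torque': array([ 0.04314911, -0.2282309 , -0.04231121]), 'opening': 0.030464823775848016}
```

```bash
t(){ python3 -c "
from workcell import bot; o=bot.get_obs(); print(o['torque'].round(3),o['q'][5].round(1))"; }
python3 -m jog '[[1,0,0,0.06,0,0,0],[1,0,0,0.06,0,0,-1],[1,0,0,0.06,0,0,-2],[1,0,0,0.06,0,0,-3],[1,0,0,0.06,0,0,-4]]'; t
python3 -m jog '[[1,0,0,0,0,0,-1],[1,0,0,0,0,0,-2],[1,0,0,0,0,0,-3],[1,0,0,0,0,0,-4],[1,0,0,0,0,0,-5]]'; t
python3 -m jog '[[1,0,0,0,0,0,-1],[1,0,0,0,0,0,-2],[1,0,0,0,0,0,-3],[1,0,0,0,0,0,-4],[1,0,0,0,0,0,-5]]'; t
python3 -m jog '[[1,0,0,0,0,0,-1],[1,0,0,0,0,0,-2],[1,0,0,0,0,0,-3],[1,0,0,0,0,0,-4],[1,0,0,0,0,0,-4]]'; t
```

```text
time: 6.05
ee_pos: [0.5692, 0.0979, 0.1481]
tcp_rot: [-90.0, -0.1, 173.9]
wrist_force: [1.0, 0.6, -2.3]
opening: 0.0304
[ 0.065 -0.134 -0.023] -74.1
time: 6.55
ee_pos: [0.5694, 0.0979, 0.1482]
tcp_rot: [-89.9, -0.0, 148.8]
wrist_force: [2.1, 1.0, -2.7]
opening: 0.0306
[ 0.049 -0.476 -0.088] -49.1
time: 7.05
ee_pos: [0.5695, 0.0979, 0.1482]
tcp_rot: [-89.9, -0.0, 123.8]
wrist_force: [2.3, 0.4, -2.0]
opening: 0.0301
[ 0.06  -0.467 -0.021] -24.1
time: 7.55
ee_pos: [0.5692, 0.098, 0.1482]
tcp_rot: [-89.9, -0.0, 104.0]
wrist_force: [0.2, 1.3, -3.2]
opening: 0.0305
[ 0.229 -0.109  0.009] -4.2
```

```bash
python3 -m jog '[[0,0,0,0,0,0,0],[0,0,0,0,0,0,0],[0,0,0,0,0,0,0],[0,0,0,0,0,0,0],[0,0,0,0.6,0,0,0]]'
python3 -m jog '[[0,0,0,1,0,0,0],[0,0,0,2,0,0,0],[0,0,0,3,0,0,0],[0,0,0,4,0,0,0],[0,0,0,4.4,0,0,0]]'
python3 -m jog '[[0,0,0,0,0,0,0],[0,0,0,0,0,0,0]]'
python3 - <<'E'
from h import *
o,p,d=look('wrist'); im=ortho('wrist',o,p,.5695,.0975,15.5,.150,half=.055); im2=ortho('wrist',o,p,.5695-.06,.0975-.0165,15.5,.130,half=.055)
save(np.vstack([cv2.resize(im2,(560,560))[:0],im]),'dial1.png')
for l in ['lock','shackle']:
    for r in bot.regions_of('wrist',l)[:1]:
        v,u=np.nonzero(r['pixels']); P=w2('wrist',o,d,np.c_[u,v]); P=P[d[v,u]>0]
        T=P[abs(P[:,2]-(.14 if l=='lock' else .1285))<.004]; print(l,r['conf'],cv2.minAreaRect(T[:,:2].astype(np.float32)))
E
```

```text
time: 8.05
ee_pos: [0.5687, 0.0978, 0.1627]
tcp_rot: [-89.8, -0.0, 104.1]
wrist_force: [0.1, 0.1, 0.2]
opening: 0.0852
time: 8.55
ee_pos: [0.5701, 0.0981, 0.2777]
tcp_rot: [-90.2, 0.0, 104.1]
wrist_force: [0.1, 0.5, 0.7]
opening: 0.0853
time: 8.75
ee_pos: [0.5696, 0.098, 0.2733]
tcp_rot: [-90.0, -0.0, 104.1]
wrist_force: [0.5, 0.1, 0.2]
opening: 0.0858Traceback (most recent call last):
  File "<stdin>", line 3, in <module>
    return _nx.concatenate(arrs, 0, dtype=dtype, casting=casting)
           ~~~~~~~~~~~~~~~^^^^^^^^^^^^^^^^^^^^^^^^^^^^^^^^^^^^^^^
ValueError: all the input array dimensions except for the concatenation axis must match exactly, but along dimension 1, the array at index 0 has size 560 and the array at index 1 has size 600
```

Run:
```python
from h import *
o,p,d=look('wrist'); im=ortho('wrist',o,p,.555,.093,15.5,.148,half=.06)
save(im,'dial1.png')
for l in ['lock','shackle']:
    for r in bot.regions_of('wrist',l)[:1]:
        v,u=np.nonzero(r['pixels']); P=w2('wrist',o,d,np.c_[u,v]); P=P[d[v,u]>0]
        T=P[abs(P[:,2]-(.14 if l=='lock' else .1285))<.004]; print(l,r['conf'],np.median(P,0),cv2.minAreaRect(T[:,:2].astype(np.float32)))
```

```text
lock 0.6 [0.55352101 0.09275889 0.13963672] ((0.5676596164703369, 0.09768931567668915), (0.060705870389938354, 0.05747201293706894), 14.567164421081543)
shackle 0.82 [0.50493926 0.07587466 0.12914953] ((0.5095142126083374, 0.08235743641853333), (0.06040136516094208, 0.04282451048493385), 15.520130157470703)
```

View pics/dial1.png

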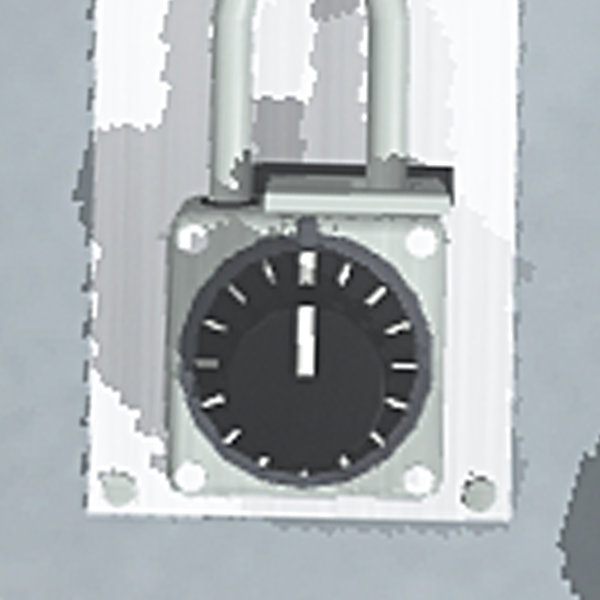

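```bash
python3 -m jog '[[0,-0.8,-0.22,-0.6,0,0,0.28],[0,-1.6,-0.44,-1.2,0,0,0.28],[0,-2.32,-0.66,-2,0,0,0.28],[0,-2.32,-0.66,-3,0,0,0.28],[0,-2.32,-0.66,-4,0,0,0.28]]'
python3 -m jog '[[0,0,0,-0.6,0,0,0],[0,0,0,-1.2,0,0,0],[0,0,0,-1.8,0,0,0],[0,0,0,-2.2,0,0,0],[0,0,0,-2.2,0,0,0]]'
python3 -m jog '[[1,0,0,0,0,0,0],[1,0,0,0,0,0,0],[1,0,0,0,0,0,0],[1,0,0,0,0,0,0],[1,0,0,0,0,0,0]]' 40
python3 -m jog '[[1,0,0,0,0,0,0],[1,0,0,0,0,0,0]]' 40
```

```text
time: 9.45
ee_pos: [0.511, 0.0813, 0.173]
tcp_rot: [-90.0, 0.0, 105.4]
wrist_force: [0.2, 0.5, -0.7]
opening: 0.0854
time: 9.95
ee_pos: [0.5111, 0.0814, 0.1176]
tcp_rot: [-89.9, -0.0, 105.5]
wrist_force: [0.6, 0.2, -0.9]
opening: 0.0854
time: 10.45
ee_pos: [0.5121, 0.0817, 0.1199]
tcp_rot: [-90.1, -0.0, 105.5]
wrist_force: [-0.8, 1.4, 5.7]
opening: 0.0413
time: 10.65
ee_pos: [0.512, 0.0817, 0.1198]
tcp_rot: [-90.1, -0.0, 105.5]
wrist_force: [0.4, 1.5, 5.7]
opening: 0.0412
```

```bash
python3 -m jog '[[1,0,0,0.06,0,0,0],[1,-0.1,-0.03,0.06,0,0,0],[1,-0.2,-0.055,0.06,0,0,0],[1,-0.3,-0.083,0.06,0,0,0],[1,-0.4,-0.11,0.06,0,0,0]]'
python3 -m jog '[[1,-0.1,-0.028,0,0,0,0],[1,-0.2,-0.055,0,0,0,0],[1,-0.3,-0.083,0,0,0,0],[1,-0.4,-0.11,0,0,0,0],[1,-0.4,-0.11,0,0,0,0]]'
```

```text
time: 11.15
ee_pos: [0.5014, 0.0786, 0.1204]
tcp_rot: [-90.0, 0.0, 105.5]
wrist_force: [2.1, 0.5, -2.6]
opening: 0.0412
time: 11.65
ee_pos: [0.4911, 0.0758, 0.1205]
tcp_rot: [-90.0, 0.0, 105.5]
wrist_force: [0.4, -0.3, -2.4]
opening: 0.0412
```

```bash
python3 -m jog '[[1,-0.05,-0.014,0,0,0,0],[1,-0.1,-0.028,0,0,0,0],[1,-0.14,-0.039,0,0,0,0],[1,-0.18,-0.05,0,0,0,0],[1,-0.18,-0.05,0,0,0,0]]'
python3 - <<'E'
from h import *
o,p,d=look('wrist'); save(p,'w2.png')
E
```

```text
time: 12.15
ee_pos: [0.4903, 0.0758, 0.1212]
tcp_rot: [-90.4, -0.0, 105.5]
wrist_force: [18.6, 7.1, -8.5]
opening: 0.0409
```

View pics/w2.png

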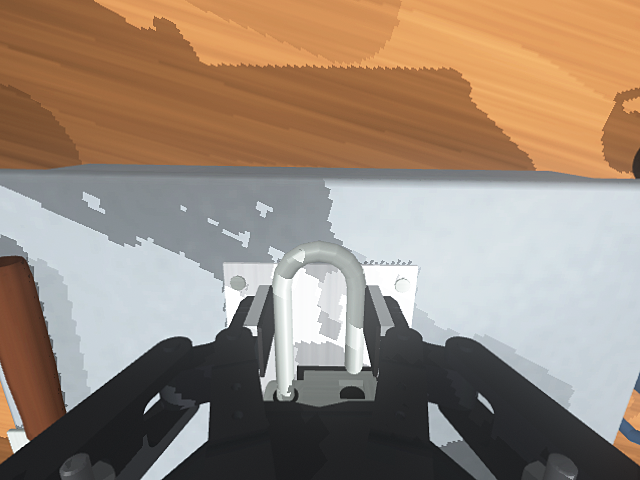

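```bash
python3 -m jog '[[1,0.1,0.028,0,0,0,0],[1,0.14,0.04,0,0,0,0],[0,0.14,0.04,0,0,0,0],[0,0.14,0.04,0,0,0,0],[0,0.14,0.04,0,0,0,0]]'
python3 -m jog '[[0,0,0,0.5,0,0,0],[0,0,0,1.5,0,0,0],[0,0,0,2.8,0,0,0],[0,0.9,0.25,4.4,0,0,0],[0,1.8,0.5,6,0,0,0]]'
python3 -m jog '[[0,0.9,0.25,0,0,0,0],[0,0.9,0.25,0,0,0,0],[0,0.9,0.25,0,0,0,0]]'
python3 - <<'E'
from h import *
o,p,d=look('wrist'); im=ortho('wrist',o,p,.545,.091,15.5,.140,half=.07); save(im,'dial2.png'); print(o['ee_pos'],o['tcp_rot'])
for l in ['lock','dial_knob','shackle']:
    for r in bot.regions_of('wrist',l)[:1]:
        v,u=np.nonzero(r['pixels']); P=w2('wrist',o,d,np.c_[u,v]); P=P[d[v,u]>0]
        T=P[abs(P[:,2]-dict(lock=.14,dial_knob=.16,shackle=.1285)[l])<.004]; print(l,r['conf'],np.median(P,0),cv2.minAreaRect(T[:,:2].astype(np.float32)))
E
```

```text
time: 12.7
ee_pos: [0.4903, 0.0757, 0.1206]
tcp_rot: [-90.0, 0.0, 105.5]
wrist_force: [0.2, -0.5, -0.4]
opening: 0.0819
time: 13.2
ee_pos: [0.5355, 0.0882, 0.2734]
tcp_rot: [-90.1, 0.0, 105.4]
wrist_force: [1.8, 0.1, 1.0]
opening: 0.0855
time: 13.5
ee_pos: [0.558, 0.0945, 0.2706]
tcp_rot: [-89.9, -0.0, 105.5]
wrist_force: [-1.0, 0.8, 0.2]
opening: 0.0857
[0.55796391 0.09448263 0.27056276] [-8.99485847e+01 -5.04635749e-03  1.05464874e+02]
lock 0.95 [0.55064187 0.08938663 0.13923233] ((0.5668154358863831, 0.09717050194740295), (0.06134539097547531, 0.05754484608769417), 15.409506797790527)
dial_knob 0.84 [0.56443261 0.09635307 0.15811568] ((0.5681365728378296, 0.09806910902261734), (0.031978804618120193, 0.03240431845188141), 9.331277847290039)
shackle 0.89 [0.49042775 0.07039564 0.1290794 ] ((0.4997543394565582, 0.07849648594856262), (0.08251511305570602, 0.042824968695640564), 15.633920669555664)
```

View pics/dial2.png

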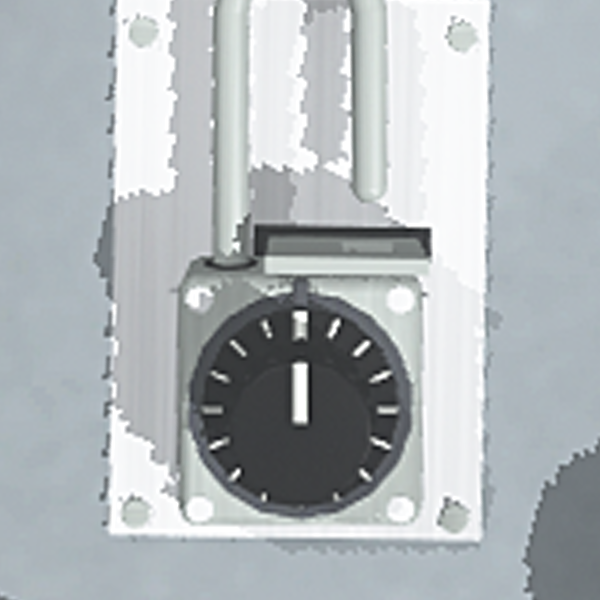

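```bash
python3 -m jog '[[0,0.07,0.03,-1,0,0,0],[0,0.07,0.03,-2,0,0,0],[0,0.07,0.03,-3,0,0,0],[0,0.07,0.03,-4,0,0,0],[0,0.07,0.03,-5,0,0,0]]'
python3 -m jog '[[0,0,0,-0.4,0,0,0],[0,0,0,-0.8,0,0,0],[0,0,0,-1,0,0,0],[0,0,0,-1,0,0,0],[0.1,0,0,-1,0,0,0]]'
python3 -m jog '[[1,0,0,0,0,0,0],[1,0,0,0,0,0,0],[1,0,0,0,0,0,0],[1,0,0,0,0,0,0],[1,0,0,0,0,0,0]]' 60
python3 -m jog '[[1,0,0,0,0,0,0],[1,0,0,0,0,0,0]]' 100
```

```text
time: 14.2
ee_pos: [0.5592, 0.095, 0.1448]
tcp_rot: [-90.0, 0.0, 105.5]
wrist_force: [0.0, 0.9, 0.7]
opening: 0.0852
time: 14.7
ee_pos: [0.5603, 0.0953, 0.1214]
tcp_rot: [-90.1, 0.0, 105.5]
wrist_force: [-0.2, 0.6, 0.2]
opening: 0.0769
time: 15.2
ee_pos: [0.5604, 0.0953, 0.1217]
tcp_rot: [-90.1, 0.0, 105.5]
wrist_force: [0.1, -1.0, 5.6]
opening: 0.0563
time: 15.4
ee_pos: [0.5605, 0.0953, 0.122]
tcp_rot: [-90.1, 0.0, 105.5]
wrist_force: [-0.8, -0.3, 7.7]
opening: 0.0556
```

```bash
python3 -m jog '[[1,0.04,0.011,0.06,0,0,0],[1,0.05,0.014,0.2,0,0,0],[1,0.05,0.014,0.4,0,0,0],[1,0.05,0.014,0.6,0,0,0],[1,0.05,0.014,0.8,0,0,0]]'
python3 -m jog '[[1,0,0,0.2,0,0,0],[1,0,0,0.4,0,0,0],[1,0,0,0.6,0,0,0],[1,0,0,0.9,0,0,0],[1,0,0,1.2,0,0,0]]'
```

```text
time: 15.9
ee_pos: [0.5611, 0.0956, 0.1408]
tcp_rot: [-90.0, -0.0, 105.5]
wrist_force: [-0.8, -0.2, -4.7]
opening: 0.0556
time: 16.4
ee_pos: [0.5611, 0.0956, 0.1712]
tcp_rot: [-90.0, 0.0, 105.5]
wrist_force: [0.2, 0.3, -6.2]
opening: 0.0556
```

```bash
python3 -m jog '[[1,0,0,0.4,0,0,0],[1,0,0,0.9,0,0,0],[1,0,0,1.4,0,0,0],[1,0,0,1.9,0,0,0],[1,0,0,2.3,0,0,0]]'
python3 -m jog '[[1,0,0,0.5,0,0,0],[1,0,0,1,0,0,0],[1,0,0,1.4,0,0,0],[1,0,0,1.7,0,0,0],[1,0,0,1.9,0,0,0]]'
python3 -m jog '[[1,0,0,0,0,0,0],[1,0,0,0,0,0,0],[1,0,0,0,0,0,0],[1,0,0,0,0,0,0]]'
python3 - <<'E'
from h import *
o,p,d=look('side'); save(p[60:400,180:560].repeat(2,0).repeat(2,1),'s3.png'); print(o['ee_pos'],o['torque'])
for r in bot.regions_of('side','shackle')[:1]:
    v,u=np.nonzero(r['pixels']);P=w2('side',o,d,np.c_[u,v]);P=P[d[v,u]>0];print('side',r['conf'],np.percentile(P,[3,50,97],axis=0))
o,p,d=look('wrist'); save(p,'w3.png')
for l in ['lock','shackle']:
  for r in bot.regions_of('wrist',l)[:1]:
    m=cv2.erode(r['pixels'].astype(np.uint8),np.ones((3,3)))
    v,u=np.nonzero(m);P=w2('wrist',o,d,np.c_[u,v]);P=P[d[v,u]>0]
    dx=np.array([.9636,.2672]); s=(P[:,:2]-o['ee_pos'][:2])@dx
    print(l,r['conf'],len(P),[(round(a,3),np.round(np.percentile(P[(s>=a)&(s<a+.01),2],[10,50,90]),4)) for a in np.arange(-.11,.05,.01) if ((s>=a)&(s<a+.01)).sum()>10])
E
```

```text
time: 16.9
ee_pos: [0.5613, 0.0956, 0.2296]
tcp_rot: [-90.1, 0.0, 105.5]
wrist_force: [1.1, -1.5, -5.2]
opening: 0.0556
time: 17.4
ee_pos: [0.5613, 0.0956, 0.2762]
tcp_rot: [-90.0, 0.0, 105.5]
wrist_force: [-0.7, -0.3, -4.2]
opening: 0.0559
time: 17.8
ee_pos: [0.561, 0.0956, 0.2751]
tcp_rot: [-90.0, -0.0, 105.5]
wrist_force: [-0.1, 0.5, -4.8]
opening: 0.0555
[0.56099722 0.09558241 0.27506543] [-0.00851231 -0.00931872  0.00690126]
side 0.55 [[0.46602021 0.05176913 0.07564868]
 [0.50222416 0.06792779 0.28050557]
 [0.65627332 0.59141178 0.28384932]]
lock 0.69 25618 [(np.float64(-0.11), array([0.2811, 0.2824, 0.2835])), (np.float64(-0.1), array([0.2812, 0.2827, 0.2838])), (np.float64(-0.09), array([0.281 , 0.2826, 0.2836])), (np.float64(-0.08), array([0.2808, 0.2825, 0.2836])), (np.float64(-0.07), array([0.2811, 0.2825, 0.2836])), (np.float64(-0.06), array([0.2809, 0.2825, 0.2835])), (np.float64(-0.05), array([0.2811, 0.2825, 0.2836])), (np.float64(-0.04), array([0.2813, 0.2824, 0.2834])), (np.float64(-0.03), array([0.2742, 0.2832, 0.29  ])), (np.float64(-0.02), array([0.2912, 0.2928, 0.296 ])), (np.float64(-0.01), array([0.2929, 0.2975, 0.3125])), (np.float64(-0.0), array([0.2938, 0.3117, 0.313 ])), (np.float64(0.01), array([0.2933, 0.3121, 0.313 ])), (np.float64(0.02), array([0.2915, 0.2929, 0.3125])), (np.float64(0.03), array([0.2915, 0.2925, 0.2933]))]
shackle 0.59 8290 [(np.float64(-0.11), array([0.2814, 0.2826, 0.2836])), (np.float64(-0.1), array([0.2813, 0.2827, 0.2838])), (np.float64(-0.09), array([0.2811, 0.2826, 0.2837])), (np.float64(-0.08), array([0.2811, 0.2826, 0.2837])), (np.float64(-0.07), array([0.2809, 0.2825, 0.2836])), (np.float64(-0.06), array([0.2811, 0.2825, 0.2835])), (np.float64(-0.05), array([0.2811, 0.2825, 0.2836])), (np.float64(-0.04), array([0.2813, 0.2824, 0.2834])), (np.float64(-0.03), array([0.281 , 0.2825, 0.2835]))]
```

View pics/s3.png

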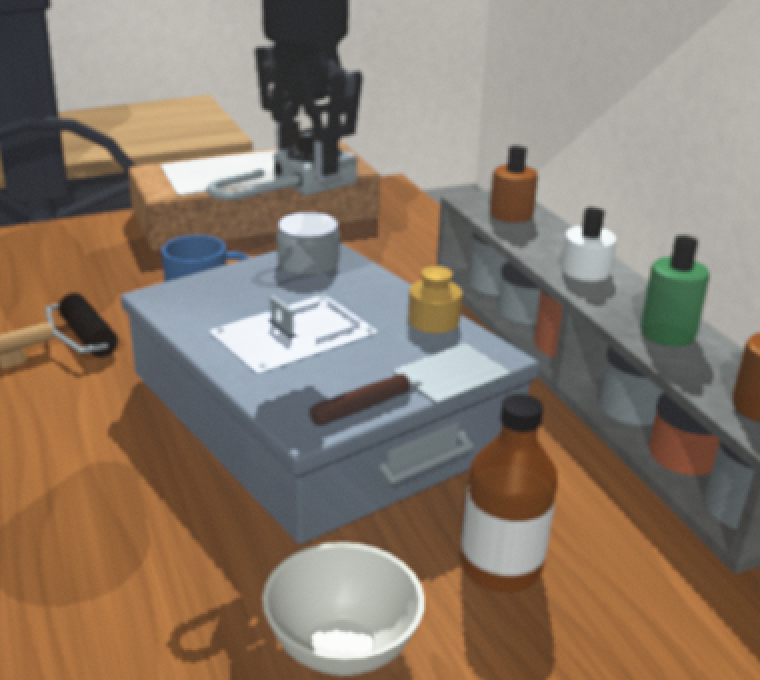

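View pics/w3.png

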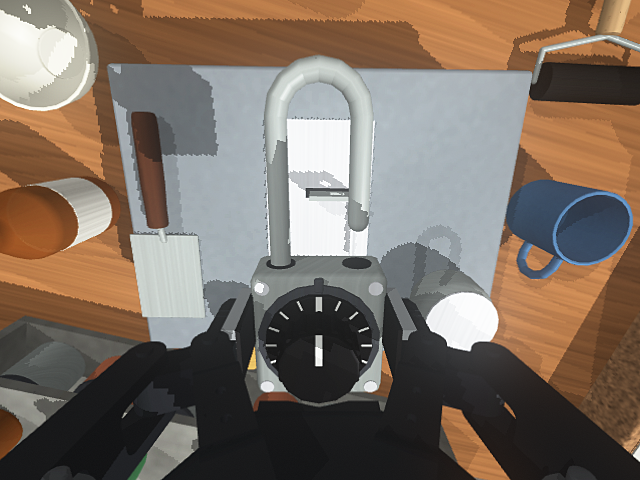

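```bash
python3 -m jog '[[1,0,0,0,0,0,0],[1,0,0,0,0,0,0],[1,0,0,0,0,0,0],[1,0,0,0,0,0,0],[1,0,0,0,0,0,0]]'; python3 -c "
from workcell import bot; print(bot.job_done())"
```

```text
time: 18.55
ee_pos: [0.5611, 0.0956, 0.2755]
tcp_rot: [-90.0, 0.0, 105.5]
wrist_force: [0.5, -0.2, -4.6]
opening: 0.0557
the job is handed in; nothing more can be done
None
```

The lock is open, off the chest's eye, and held level above the lid. I handed the job in at 18.6 s with the gripper still holding it.

- **Dial:** I turned it 90° clockwise (4 notches). The twist fell to nearly zero at the end, and the picture showed the white line at the index pip.
- **Shackle:** I drew it to its stop, with about 20 N at the end. In the pictures its visible length grew by 22 mm, and the left leg's end stood clear of the eye.
- **Lift:** I gripped the body by its sides at 100 N and lifted it straight up off the eye.

**Last checks:**
- The lock's underside is about 15 cm above the lid.
- The shackle reads the same height along its length to within 0.5 mm, so the lock is level, with the dial up and the line still at the pip.
- The grip opening held steady at 55.7 mm, and the wrist carried about 4.6 N, the lock's weight.
- In the last pictures the other things on the chest and bench look undisturbed.

One check disagreed: the side camera's shackle region (confidence 0.55) included stray background points. I relied on the wrist camera for that.

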